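# Set a lugged sample under the contact probe, lug to the index pointer

### The job

Put the lugged aluminium sample upright on the round seat of the probe stand, centred, and turned so that its lug points straight at the small index pointer on the stand's plate; let go of it. Then press the probe down until its spring tip rests on the sample, pressed in about half way and never right to its stop. Do not tip the sample over, and leave the other things on the bench where they are.

Things in the scene. Friction and masses are not known exactly. Their poses are not given: they have to be found in the camera images.
- sample: Lugged sample: plain aluminium. Round flange 90 mm across, 14 mm high at the foot, round neck 56 mm across above it, 90 mm high in all, about 0.65 kg. One lug, 16 mm wide, 14 mm high, sticks out of the flange to 65 mm from the axis. Loose, upright on the 3 mm rubber mat. Origin: centre of the underside; z up along its axis, x towards the lug.
- lug_tip (a point): Middle of the outer face of the sample's lug, 65 mm from the sample's axis and 7 mm above its underside.
- stand: Fixed probe stand: dark plate 12 mm high (x -120 to 160, y +-120 mm) with a round seat 100 mm across, 6 mm high. A 24 mm column, 290 mm high, 125 mm behind the seat carries a bracket 50 mm wide, 218 to 248 mm above the table, that ends 28 mm before the seat's centre: reach under it with a tilted tool. Origin: on the table below the seat's centre; x from seat to column, z up.
- seat (a point): Centre of the seat's top face, 18 mm above the table, straight below the probe tip; x points to the column.
- pointer: Index pointer: fixed aluminium block 36 x 30 x 14 mm (16 mm high with its screw) on the stand's plate, with a 10 mm wide nose towards the seat. Origin: on the seat's axis, 12 mm above the table; x points from there out to the nose (70 mm away) and block (ends at 116 mm). The sample's lug is to point along this x.
- probe (a joint): How far the probe has slid down in the bracket (m), 0 to 0.075; it starts at 0 to 0.010. It is stiff (about 6 N to push) and stays where it is left. At 0 the tip is 170 mm above the table (62 mm above the top of a sample on the seat).
- probe_cap (a point): Centre of the top of the probe's black cap, 39 mm across; 334 mm above the table at joint value 0. Press here from above.
- tip (a joint): How far the spring tip is pushed into the probe (m): 0 out, 0.010 at its stop; about 0.7 N per mm.
- tip_point (a point): The point of the spring tip, a steel pin 12 mm thick under a 17 mm stem.
- puck: Bystander: aluminium disc 48 mm across, 35 mm high, before the sample on the mat, loose. Origin under its centre.
- brass_weight: Bystander: brass weight 40 mm across, 50 mm high, loose. Origin under its centre.
- caliper: Bystander: steel caliper 190 mm long lying flat, 10 mm high, loose. Origin under the middle of its beam, x along it.
- screwdriver: Bystander: screwdriver lying along its x, about 30 mm high, loose.
- jar: Bystander: closed jar 60 mm across, 85 mm high, loose. Origin under its centre.
- ref_tall: Bystander: plain aluminium cylinder 45 mm across, 75 mm high, without flange or lug, loose. Origin under its centre.
Things that resemble listed ones, but are neither listed nor needed, are in the scene too. What is shaped like the sample but green or red is not meant.

How it is judged:
On the way:
1. the sample stands centred on the seat, lug to the pointer, let go (horizontal distance between sample and seat below 0.008 m and z of sample in the frame of seat between -0.003 and 0.003 m and angle between sample's own z axis and vertical below 0.05 rad and angle between the x axis of sample and the x axis of pointer, either way round below 0.1 rad and x of lug_tip in the frame of pointer above 0.04 m and contact force between sample and the fingers below 0.3 N), for 0.2 s.
At the end, for the whole second after the job is handed in: The sample stands upright at rest on the seat, within 8 mm of its centre, its lug pointing at the index pointer within 0.1 rad, let go; the probe's tip rests on it, its spring pressed in 1.5 to 8.5 mm, and the probe is let go (all of step 1 and linear speed of sample below 0.01 m/s and angular speed of sample below 0.1 rad/s and value of joint tip between 0.0015 and 0.0085 m and contact force between probe and sample above 0.3 N and contact force between probe and the fingers below 0.3 N); the robot touches nothing.
It fails at once if the sample is tipped more than 0.5 rad (angle between sample's own z axis and vertical above 0.5 rad).
It fails at once if the spring tip is driven to its stop (more than 9.6 mm) (value of joint tip above 0.0096 m).
It fails at once if a bystander is moved more than 30 mm (distance of any of puck, brass_weight, caliper, screwdriver, jar, ref_tall from where it was at the start of the episode above 0.03 m).
It also fails if it takes over 72 s, if anything falls off the work surface, if the arm or the gripper's body presses on something with over 40 N, if the wrist force passes 120 N, or if a joint passes its speed limit or range.

### The arm

A 6-joint arm with a two-finger parallel gripper is mounted at the origin on the work surface. World frame = base frame: x ahead of the robot, y to its left, z up, the work surface at z = 0. Lengths are in m, angles in rad, forces in N, time in s.
With the tool pointing down it reaches from about 0.325 to 0.9 m from the base axis. Payload 6.1 kg.
Tool frame: the origin (TCP) lies at the very end of the fingers, on their centre line; the grasp point (between the pads) lies 19 mm behind it; z points along the fingers, y is the direction in which the jaws open and shut (so a half turn about z gives the same grasp; the last joint's range is limited). The gripper opens to 85 mm and grips with 20 to 120 N. Pads are 22 mm wide; open, the fingers measure 114 mm over their backs; the gripper's body (76 mm by 85 mm) begins 54 mm behind the grasp point. The pads swing forward as they close: fully open they stand 13 mm farther back than shut.
Start: joints at [-1.356, 0.22, 1.526, -0, 1.395, -0.126], TCP at [0.209, -0.589, 0.231] pointing down, gripper open.
Joint ranges: [-2.98, 2.98], [-0.91, 2.08], [0.09, 2.57], [-1.24, 4.39], [0.2, 2.65], [-2.68, 2.68]. Speed limits (rad/s): [2.57, 2.57, 3.01, 3.14, 3.14, 3.14].

### API

Orientations are given as a rotation vector (axis times angle).
In Python, from station import bot gives the robot as it stands.
- The arm moves only by the shell command python3 -m inch 'ROWS'. ROWS is JSON, a list of rows, each an object with "jaw": the finger opening in cm, from 0 to 8.54; "travel": the shift along the world's x, y, z in cm, a list of three; "roll": the turn about the world's z in rad. In form: [{"jaw": jaw, "travel": [x, y, z], "roll": roll}, ...]. A call has exactly 5 rows; each row is the pose to reach, as a shift and turn from the pose measured when the call began; what a row does not reach only later rows make up. A row lasts 1/10 s, in which the tool goes at most 50 mm and 8.59 degrees, less where a joint would pass 70% of its speed; a pose out of reach is approached as far as the arm can. A call with a gripper value outside its range is refused whole. The fingers move at their own pace and stop on an object; the grip force is fixed at half the most. Time passes only in rows, so rows that repeat a pose let the fingers close, or fill a call up. It gives the time, the measured TCP pose, the force and the opening at its end, in the units of the state.
- bot.sense(): the state, without advancing time (a new reading comes with each control period).
- bot.capture(name): name is "scene" or "top" or "wrist"; returns the picture (384x512x3 uint8, red, green, blue); there is no depth.
- bot.camera_model(name): a dict with "mtx" (3x3 intrinsics, pixels), "T" (4x4, takes a point from camera to world coordinates). Camera axes: x right, y up, looking along -z (the intrinsics and any distortion apply to the point x, -y, -z); pixel columns grow to the right and rows downward; lengths in m; the calibration is good to about 2 mm. A picture is of the moment at which its call begins: read the wrist's pose just before it. camera_model takes no time and is no camera call; for the wrist camera it gives the pose at the moment of the call.
- bot.finish_job(): hands the job in, once; it reports no verdict.
Trained networks look in the newest picture that a camera, given by its name, has taken for a name from the list of things; names that differ only in an ending like _2 or _b are one class to them, and where a whole thing is asked for, a point or a joint stands for the part that bears it (a point fixed in the world has none). Each returns a list of dicts, best first, with "conf" (0 to 1); they miss things now and then, are a little off and sometimes report something else, mostly with a low value. They report only what shows in the picture. A call takes as long as a camera call. They do not tell look-alikes from the thing itself.
- bot.cut_out(camera, target): "region" (384x512 bool, what is visible of it) and "extent" ([left, top, right, bottom] in pixels, round what is visible of it).
- bot.spot_point(camera, target): "uv" ([column, row] in pixels: a listed point, or the origin of a listed thing).
The state is a dict: "time_s": time; "joint_pos": joint angles; "qvel": joint speeds; "joint_efforts": joint torques, N m; "tcp_pos": TCP position; "eef_rot": TCP orientation; "wrist_force": force on the tool from outside, world axes, zero at the start; "wrist_torque": the same for the moment, N m; "opening": finger opening in m.
Only numpy, scipy, OpenCV 4.12 (cv2) and the standard library are available. Lean on these libraries where they do the work, as an engineer would, in place of code of your own. Each camera call takes 0.05 s, during which the arm holds its last target. There are 200 camera calls.

## Working session

There is one attempt and no reset: what is moved stays moved. The work goes in short steps, Python scripts to look and compute and a shell command to move; the robot and the scene stay as the last step left them, time stands still between calls to the robot, and variables do not carry over. Pictures are saved under pics/ and viewed, about 8 in all and at most 12, crops included, and the job is handed in when it is done.

```bash
mkdir -p pics; ls; python3 - <<'E'
from station import bot
import cv2,numpy as np
a=bot.capture("scene");b=bot.capture("top")
cv2.imwrite("pics/a.png",cv2.resize(np.vstack([a,b])[:,:,::-1],None,fx=.78,fy=.78) )
cv2.imwrite("pics/scene.png",a[:,:,::-1]);cv2.imwrite("pics/top.png",b[:,:,::-1])
for c in("scene","top"):
  m=bot.camera_model(c);print(c,m)
  for t in("sample","lug_tip","seat","pointer","probe_cap","stand","tip_point"):
    print(c,t,[(np.round(d["uv"],1).tolist(),round(d["conf"],2)) for d in bot.spot_point(c,t)][:4])
print(bot.sense())
E
```

```text
pics
scene {'mtx': array([[423.0501583 ,   0.        , 252.37708508],
       [  0.        , 423.0501583 , 192.79916325],
       [  0.        ,   0.        ,   1.        ]]), 'T': array([[-0.58850911, -0.45199277,  0.67034287,  1.38727505],
       [ 0.80839446, -0.31618597,  0.49651267,  0.61836447],
       [-0.01246713,  0.83410369,  0.55146677,  0.9284512 ],
       [ 0.        ,  0.        ,  0.        ,  1.        ]])}
scene sample [([307.5, 299.8], 0.96), ([325.7, 243.8], 0.69), ([371.0, 334.9], 0.62)]
scene lug_tip [([321.0, 226.4], 0.91), ([346.4, 328.4], 0.74), ([308.3, 313.4], 0.67), ([251.3, 254.5], 0.62)]
scene seat [([192.1, 231.7], 0.96)]
scene pointer [([394.0, 304.1], 0.39)]
scene probe_cap [([182.0, 155.4], 0.7)]
scene stand [([192.8, 239.4], 0.85), ([195.2, 235.7], 0.17)]
scene tip_point [([305.6, 301.1], 0.42)]
top {'mtx': array([[372.4542974 ,   0.        , 253.13919788],
       [  0.        , 372.4542974 , 189.96597697],
       [  0.        ,   0.        ,   1.        ]]), 'T': array([[ 2.86086510e-02,  9.95700004e-01, -8.81081588e-02,
         4.28071469e-01],
    
[... 581 characters left out ...]
3], 0.58)]
top tip_point []
{'time_s': 0.8, 'joint_pos': array([-1.35613179e+00,  2.20360322e-01,  1.52649753e+00, -5.06282784e-06,
        1.39468290e+00, -1.26067747e-01]), 'qvel': array([ 0.00034813,  0.00062512,  0.00039296, -0.00142843, -0.00126127,
       -0.00030414]), 'joint_efforts': array([ 2.98774003e-04, -4.96787453e+01, -3.89708447e+01, -1.16040669e-04,
        6.50277489e-04,  2.44807967e-05]), 'tcp_pos': array([ 0.20887517, -0.58906631,  0.23132555]), 'eef_rot': array([ 3.09605950e+00,  5.32628217e-01, -4.21164183e-06]), 'wrist_force': array([-0.21938125, -1.52120618, -0.75825652]), 'wrist_torque': array([-0.01475618,  0.01003478,  0.01062092]), 'opening': 0.08564366738322395}
```

View pics/a.png

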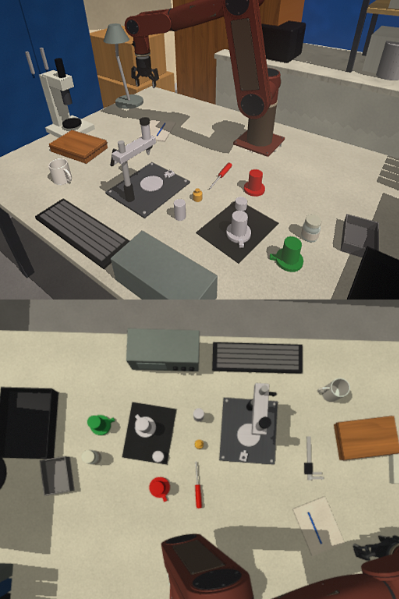

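The sample candidates in the top view are green (131,161), plain aluminium on the mat (186,164) and red (201,240). The puck on the mat and ref_tall at about (254,150) have no flange. I choose the plain one on the mat and will check it in a close crop.

```bash
python3 - <<'E'
import cv2,numpy as np
t=cv2.imread("pics/top.png");s=cv2.imread("pics/scene.png")
A=cv2.resize(t[100:225,150:370],None,fx=3.6,fy=3.6,interpolation=cv2.INTER_CUBIC)
cv2.imwrite("pics/b.png",A)
B=cv2.resize(s[140:350,130:400],None,fx=2.8,fy=2.8,interpolation=cv2.INTER_CUBIC)
cv2.imwrite("pics/c.png",B)
E
```

```text
(no output)
```

View pics/b.png

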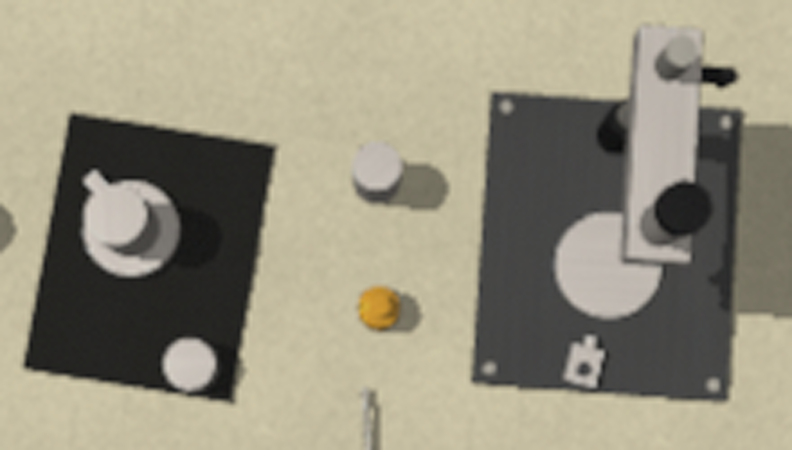

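View pics/c.png

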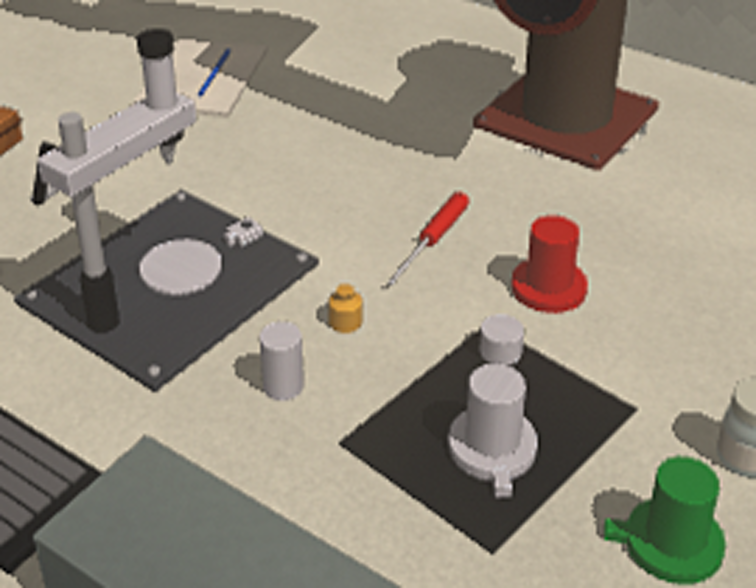

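Picture check: the plain lugged sample's flange is at top (186.4,163.3), with its lug tip at (175,149.4). The puck is at (202.5,201). The seat is at (318.9,173.6), the pointer nose at (313.9,193.9) and its block at (312,200.5). The probe bracket covers the seat from the far side, so I expect to set the sample down beside the bracket and push it in.

```bash
cat > h.py <<'E'
from station import bot
import cv2,numpy as np
from scipy.spatial.transform import Rotation as R
def px2w(cam,uv,z,m=None):
    m=m or bot.camera_model(cam);K,T=m["mtx"],m["T"]
    u,v=uv;d=np.array([(u-K[0,2])/K[0,0],-(v-K[1,2])/K[1,1],-1.]);d=T[:3,:3]@d;o=T[:3,3]
    return o+d*(z-o[2])/d[2]
def w2px(cam,p,m=None):
    m=m or bot.camera_model(cam);K,T=m["mtx"],m["T"]
    q=T[:3,:3].T@(np.array(p)-T[:3,3]);return np.array([K[0,0]*q[0]/-q[2]+K[0,2],K[1,1]*q[1]/q[2]+K[1,2]])
def st():
    s=bot.sense();e=R.from_rotvec(s["eef_rot"]).as_matrix()
    print("t",round(s["time_s"],2),"tcp",np.round(s["tcp_pos"]*1000,1),"yaxis_deg",round(np.degrees(np.arctan2(e[1,1],e[0,1])),1),"z",np.round(e[:,2],3),"F",np.round(s["wrist_force"],1),"op",round(s["opening"]*1000,1),"j",np.round(s["joint_pos"],2));return s
E
python3 - <<'E'
from h import *
P=lambda n,c,uv,z:print(n,c,np.round(px2w(c,uv,z)*1000,0))
P("flange","top",(186.4,163.3),.017);P("lug","top",(175.5,147.5),.010)
P("sample s","scene",(307.5,299.8),.003)
P("sample net","top",(186.6,164.3),.003)
P("lug s","scene",(308.3,313.4),.010)
P("seat","top",(318.9,173.6),.018);P("seat net","top",(320.3,172.8),.018);P("seat s","scene",(192.1,231.7),.018)
P("nose","top",(313.9,193.9),.026);P("block","top",(312.2,200.6),.026)
P("cap","top",(340.1,157.8),.330);P("cap s","scene",(182-0,155.4),.330);P("cap net","top",(340.1,154.7),.33)
P("puck","top",(202.5,201),.038);P("plateL","top",(287,126),.012);P("plateR","top",(355.5,130),.012)
P("plateBL","top",(281.5,205.5),.012);P("brass","top",(255.5,185.5),.05);P("ref","top",(255,146),.075)
st()
E
```

```text
flange top [623. 232.  17.]
lug top [678. 273.  10.]
sample s scene [621. 241.   3.]
sample net top [622. 234.   3.]
lug s scene [668. 271.  10.]
seat top [ 600. -217.   18.]
seat net top [ 603. -222.   18.]
seat s scene [ 595. -228.   18.]
nose top [ 530. -200.   26.]
block top [ 508. -195.   26.]
cap top [ 599. -217.  330.]
cap s scene [ 617. -211.  330.]
cap net top [ 607. -217.  330.]
puck top [495. 169.  38.]
plateL top [ 763. -107.   12.]
plateR top [ 756. -342.   12.]
plateBL top [489. -94.  12.]
brass top [551.  -4.  50.]
ref top [677.   1.  75.]
t 0.8 tcp [ 208.9 -589.1  231.3] yaxis_deg -70.5 z [ 0. -0. -1.] F [-0.2 -1.5 -0.8] op 85.6 j [-1.36  0.22  1.53 -0.    1.39 -0.13]
```

Estimates:

| Item | Position (mm) | Direction |
|---|---|---|
| Sample | (623, 234) | lug at about 37° |
| Seat | (600, -218) | pointer at about 166° |
| Stand x axis | – | about -3° |

I'm moving above the sample for a close look.

```bash
for i in 1 2 3 4; do python3 -m inch '[{"jaw":8.5,"travel":[2,4,0.2],"roll":-0.05},{"jaw":8.5,"travel":[4,8,0.5],"roll":-0.1},{"jaw":8.5,"travel":[6,12,0.5],"roll":-0.16},{"jaw":8.5,"travel":[8,16,0.5],"roll":-0.22},{"jaw":8.5,"travel":[10,20,0.5],"roll":-0.27}]' | tail -c 400; done
python3 - <<'E'
from h import *
st();a=bot.capture("wrist");m=bot.camera_model("wrist");print(np.round(m["T"],3),m["mtx"][0])
cv2.imwrite("pics/d.png",a[:,:,::-1])
for t in("sample","lug_tip"):
    for d in bot.spot_point("wrist",t)[:4]: print(t,np.round(d["uv"],1),round(d["conf"],2),np.round(px2w("wrist",d["uv"],.003 if t=="sample" else .010,m)*1000,1))
E
```

```text
time_s: 1.3
tcp_pos: [0.3094, -0.3875, 0.2365]
eef_rot: [3.139, 0.107, 0.001]
wrist_force: [1.4, -1.2, -0.5]
opening: 0.0852
time_s: 1.8
tcp_pos: [0.41, -0.1859, 0.2419]
eef_rot: [3.124, -0.321, 0.002]
wrist_force: [0.0, -0.8, 0.2]
opening: 0.0849
time_s: 2.3
tcp_pos: [0.5106, 0.016, 0.2473]
eef_rot: [3.051, -0.742, 0.004]
wrist_force: [0.1, -0.6, 0.1]
opening: 0.0853
time_s: 2.8
tcp_pos: [0.6112, 0.2179, 0.2524]
eef_rot: [2.923, -1.148, 0.004]
wrist_force: [0.8, -1.0, 0.5]
opening: 0.0847
t 2.8 tcp [611.2 217.9 252.4] yaxis_deg -132.9 z [ 0.002 -0.002 -1.   ] F [ 0.8 -1.   0.5] op 84.7 j [ 0.22  0.26  1.44 -0.    1.44  2.54]
[[-0.681  0.7    0.213  0.667]
 [-0.732 -0.65  -0.202  0.172]
 [-0.003 -0.294  0.956  0.393]
 [ 0.     0.     0.     1.   ]] [264.51388968   0.         252.54646284]
sample [237.4 166.6] 0.93 [624.3 244.5   3. ]
sample [377.4 245. ] 0.89 [373.3 166.8   3. ]
sample [150.7 245.2] 0.66 [626.7 440.6   3. ]
lug_tip [411.2 260.1] 0.94 [318.  142.2  10. ]
lug_tip [161.4 208.2] 0.6 [658.  374.8  10. ]
lug_tip [194.7 162.7] 0.56 [671.9 285.1  10. ]
```

View pics/d.png

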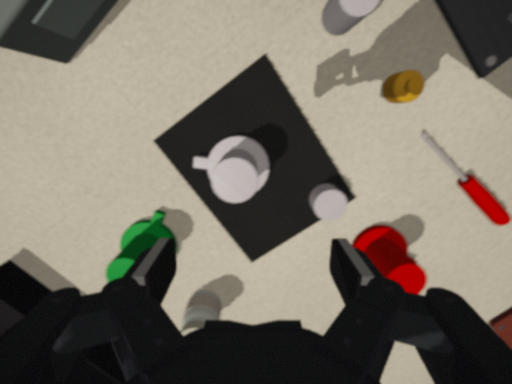

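The wrist view shows the plain sample on the mat: flange centre about (238,168), lug at (194,163) and neck top about (237,180). The puck is beside it at (328,201). I'll fit the sample's silhouette model to the masks from all the cameras.

```bash
cat >> h.py <<'E'
from scipy.optimize import minimize
def sil(cam,m,x,y,yaw,z0):
    a=np.linspace(0,2*np.pi,40);c,s=np.cos(yaw),np.sin(yaw);img=np.zeros((384*4,512*4),np.uint8)
    parts=[np.array([[r*np.cos(t),r*np.sin(t),z] for t in a for z in zz]) for r,zz in((.045,(0,.014)),(.028,(.014,.09)))]
    parts.append(np.array([[u,v,z] for u in(.03,.065) for v in(-.008,.008) for z in(0,.014)]))
    for p in parts:
        q=np.array([w2px(cam,(x+c*u-s*v,y+s*u+c*v,z0+w),m) for u,v,w in p])
        cv2.fillConvexPoly(img,cv2.convexHull((q*4+1.5).astype(np.float32)).astype(np.int32),255)
    return cv2.resize(img,(512,384),interpolation=cv2.INTER_AREA)/255.
def fit(cam,m,reg,x0,z0,vis=None):
    reg=reg.astype(float);v=np.ones_like(reg) if vis is None else vis
    f=lambda p:np.sum(v*np.abs(sil(cam,m,p[0]/1000,p[1]/1000,p[2]/20,z0)-reg))
    b=None
    for k in range(2):
        s=np.array(x0,float)*[1000,1000,20] if b is None else b.x
        b=minimize(f,s,method="Nelder-Mead",options=dict(initial_simplex=s+np.array([[0,0,0],[12,0,0],[0,12,0],[0,0,5]])/(k+1),maxiter=90))
    return np.round([b.x[0],b.x[1],np.degrees(b.x[2]/20)],1),round(b.fun),int(reg.sum())
def fitall(cams,x0,z0,ref,tol=.06):
    for c in cams:
        bot.capture(c);m=bot.camera_model(c)
        for d in bot.cut_out(c,"sample"):
            r=d["region"];vv,uu=np.nonzero(r);p=px2w(c,(uu.mean(),vv.mean()),z0+.03,m)
            if np.hypot(*(p[:2]-ref))<tol: print(c,round(d["conf"],2),*fit(c,m,r,x0,z0))
E
python3 - <<'E'
from h import *
fitall(("wrist","top","scene"),(.623,.238,np.radians(37)),.003,(.623,.238))
st()
E
```

```text
wrist 0.72 [622.1 232.3  40. ] 90 3378
top 0.56 [626.8 225.2  48.6] 413 196
scene 0.8 [621.4 235.1  39.9] 93 956
t 3.25 tcp [610.6 214.8 252.9] yaxis_deg -132.9 z [ 0.002 -0.002 -1.   ] F [ 0.3 -0.1 -0.3] op 85.0 j [ 0.22  0.26  1.44 -0.    1.44  2.54]
```

```bash
python3 -m inch '[{"jaw":8.5,"travel":[1.7,1.4,-3],"roll":0.05},{"jaw":8.5,"travel":[1.7,1.4,-7],"roll":0.05},{"jaw":8.5,"travel":[1.7,1.4,-10],"roll":0.05},{"jaw":8.5,"travel":[1.7,1.4,-12],"roll":0.05},{"jaw":8.5,"travel":[1.7,1.4,-12],"roll":0.05}]' | tail -c 200
python3 - <<'E'
from h import *
st();fitall(("wrist",),(.622,.233,np.radians(40)),.003,(.623,.238)); st()
cv2.imwrite("pics/e.png",bot.capture("wrist")[:,:,::-1])
E
```

```text
time_s: 3.75
tcp_pos: [0.625, 0.2272, 0.129]
eef_rot: [2.947, -1.074, -0.005]
wrist_force: [-0.5, 0.4, 0.7]
opening: 0.0853
t 3.75 tcp [625.  227.2 129. ] yaxis_deg -130.1 z [-0.005 -0.004 -1.   ] F [-0.5  0.4  0.7] op 85.3 j [ 0.23  0.4   1.5  -0.    1.25  2.5 ]
wrist 0.86 [624.1 235.2  40.2] 201 7880
t 3.85 tcp [627.8 228.1 133.7] yaxis_deg -130.0 z [ 0.003 -0.002 -1.   ] F [ 0.3 -0.3  0.7] op 84.9 j [ 0.23  0.4   1.49 -0.    1.25  2.5 ]
```

View pics/e.png

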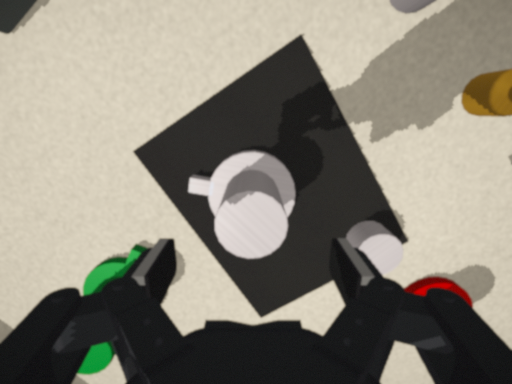

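The fit holds: sample about (622,234), lug 40°, fingers clear of the puck. Next I go down, grip and lift.

```bash
python3 -m inch '[{"jaw":8.5,"travel":[0,0,-4],"roll":0},{"jaw":8.5,"travel":[0,0,-7],"roll":0},{"jaw":8.5,"travel":[0,0,-8.9],"roll":0},{"jaw":8.5,"travel":[0,0,-8.9],"roll":0},{"jaw":8.5,"travel":[0,0,-8.9],"roll":0}]' | tail -c 200
python3 -m inch '[{"jaw":5,"travel":[0,0,0],"roll":0},{"jaw":5,"travel":[0,0,0],"roll":0},{"jaw":5,"travel":[0,0,0],"roll":0},{"jaw":5,"travel":[0,0,0],"roll":0},{"jaw":5,"travel":[0,0,0],"roll":0}]' | tail -c 200
python3 -m inch '[{"jaw":5,"travel":[0,0,1],"roll":0},{"jaw":5,"travel":[0,0,2],"roll":0},{"jaw":5,"travel":[0,0,4],"roll":0},{"jaw":5,"travel":[0,0,6],"roll":0},{"jaw":5,"travel":[0,0,6],"roll":0}]' | tail -c 200
python3 - <<'E'
from h import *
st()
E
```

```text
time_s: 4.4
tcp_pos: [0.6299, 0.2287, 0.048]
eef_rot: [-2.95, 1.075, -0.011]
wrist_force: [0.3, -0.2, -0.3]
opening: 0.0848
time_s: 4.9
tcp_pos: [0.6317, 0.2286, 0.0512]
eef_rot: [-2.949, 1.074, -0.017]
wrist_force: [-1.1, -1.5, 6.9]
opening: 0.0548
time_s: 5.4
tcp_pos: [0.6339, 0.2293, 0.1151]
eef_rot: [-2.946, 1.073, -0.025]
wrist_force: [1.4, -0.2, -6.9]
opening: 0.0544
t 5.4 tcp [633.9 229.3 115.1] yaxis_deg -130.0 z [ 0.017  0.001 -1.   ] F [ 1.4 -0.2 -6.9] op 54.4 j [ 0.23  0.42  1.5  -0.    1.2   2.5 ]
```

```bash
for i in 1 2 3; do python3 -m inch '[{"jaw":5,"travel":[-0.2,-1,1],"roll":0.14},{"jaw":5,"travel":[-0.5,-3,2],"roll":0.29},{"jaw":5,"travel":[-0.7,-6,2],"roll":0.44},{"jaw":5,"travel":[-1,-9,2],"roll":0.59},{"jaw":5,"travel":[-1.2,-10,2],"roll":0.73}]' | tail -c 200; done
python3 - <<'E'
from h import *
st();a=bot.capture("wrist");m=bot.camera_model("wrist")
cv2.imwrite("pics/f.png",a[:,:,::-1])
for t in("seat","pointer","stand"):
    for d in bot.spot_point("wrist",t)[:2]: print(t,np.round(d["uv"],1),round(d["conf"],2),np.round(px2w("wrist",d["uv"],{"seat":.018,"pointer":.012,"stand":0}[t],m)*1000,1))
st()
E
```

```text
time_s: 5.9
tcp_pos: [0.6209, 0.1263, 0.1337]
eef_rot: [-3.131, -0.056, -0.016]
wrist_force: [-0.1, 0.3, -7.9]
opening: 0.0545
time_s: 6.4
tcp_pos: [0.6079, 0.0235, 0.1524]
eef_rot: [-2.9, -1.175, -0.006]
wrist_force: [-0.4, 0.5, -8.1]
opening: 0.0549
time_s: 6.9
tcp_pos: [0.595, -0.0792, 0.1713]
eef_rot: [-2.285, -2.136, 0.004]
wrist_force: [0.7, 0.7, -7.7]
opening: 0.0549
t 6.9 tcp [595.  -79.2 171.3] yaxis_deg -3.8 z [-0.011  0.008 -1.   ] F [ 0.7  0.7 -7.7] op 54.9 j [-0.27  0.22  1.64  0.01  1.29 -0.2 ]
stand [324.4 100.3] 0.36 [678.1   2.    0. ]
t 7.1 tcp [595.3 -76.  171.4] yaxis_deg -4.3 z [-0.011  0.01  -1.   ] F [-1.   1.4 -7.2] op 54.5 j [-0.26  0.22  1.64  0.01  1.29 -0.19]
```

View pics/f.png

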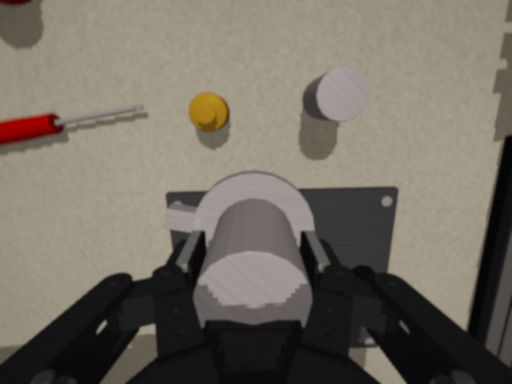

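The wrist view shows the sample held upright with its lug to the left (172,218). The plate's near edge runs from (167,192) to (397,187), and brass and ref_tall are clear of it. From this I work out the stand's frame and the sample's pose in the hand.

```bash
python3 - <<'E'
from h import *
m=bot.camera_model("wrist")
A=px2w("wrist",(167,192),.012,m);B=px2w("wrist",(397,187),.012,m);print("corners",np.round(A*1000),np.round(B*1000),np.linalg.norm(B-A))
ang=np.arctan2(B[1]-A[1],B[0]-A[0]);x=np.array([np.cos(ang),np.sin(ang)]);y=np.array([-x[1],x[0]])
print("stand yaw",np.degrees(ang),"seat",np.round(((A+B)[:2]/2-.02*x-.12*y)*1000))
s=bot.sense();z0=s["tcp_pos"][2]-.048
fitall(("wrist","scene"),(.595,-.083,np.radians(166)),z0,(.595,-.083),.1)
# stand in top and scene by plate quad
for c in("top","scene"):
  g=bot.capture(c);m=bot.camera_model(c)
  for d in bot.cut_out(c,"stand")[:2]:
    print(c,"stand",round(d["conf"],2),d["extent"])
  for t in("seat","pointer","probe_cap"):
    for d in bot.spot_point(c,t)[:2]: print(c,t,np.round(d["uv"],1),round(d["conf"],2),np.round(px2w(c,d["uv"],{"seat":.018,"pointer":.012,"probe_cap":.33}[t],m)*1000))
# seat bright ellipse in scene: threshold
g=cv2.imread("pics/scene.png");hsv=cv2.cvtColor(g,cv2.COLOR_BGR2GRAY)
def blob(c,img,uv,thr):
  mk=(img>thr).astype(np.uint8);n,l,stt,cc=cv2.connectedComponentsWithStats(mk)
  k=l[int(uv[1]),int(uv[0])];r=l==k;vv,uu=np.nonzero(r);pts=np.array([px2w(c,(u,v),.018)[:2] for u,v in zip(uu,vv)])
  cnt=max(cv2.findContours(r.astype(np.uint8),0,cv2.CHAIN_APPROX_NONE)[0],key=len)[:,0];q=np.array([px2w(c,u,.018)[:2]*1000 for u in cnt])
  (cx,cy),rad=cv2.minEnclosingCircle(q.astype(np.float32));print(c,"seat circle",round(cx),round(cy),round(rad),stt[k])
blob("scene",hsv,(192,234),120)
t=cv2.cvtColor(cv2.imread("pics/top.png"),cv2.COLOR_BGR2GRAY);blob("top",t,(315,175),140)
E
```

```text
corners [490. -85.  12.] [762. -99.  12.] 0.2725972154076177
stand yaw -2.8554121667059826 seat [ 600. -211.]
wrist 0.96 [595.2 -85.7 166.5] 3789 16096
scene 0.93 [591.5 -84.6 173.4] 259 587
top stand 0.93 [280.2, 105.0, 356.8, 209.1]
top seat [318.7 173.9] 0.91 [ 599. -217.   18.]
top seat [120.7 200. ] 0.2 [492. 447.  18.]
top probe_cap [341.7 156.9] 0.76 [ 602. -221.  330.]
scene stand 0.96 [134.7, 152.5, 244.1, 280.0]
scene stand 0.67 [268.5, 207.9, 298.2, 240.4]
scene seat [195.2 233.9] 0.93 [ 598. -212.   18.]
scene seat [239.5 207.8] 0.18 [ 389. -181.   18.]
scene pointer [192.5 238.7] 0.27 [ 617. -207.   12.]
scene probe_cap [181.8 151.8] 0.75 [ 601. -227.  330.]
scene seat circle 602 -212 52 [180 225  29  20 447]
top seat circle 602 -216 50 [304 159  30  29 560]
```

```bash
python3 -m inch '[{"jaw":5,"travel":[0.3,-2,0],"roll":0.02},{"jaw":5,"travel":[0.6,-4,0],"roll":0.03},{"jaw":5,"travel":[1,-6,0],"roll":0.03},{"jaw":5,"travel":[1.1,-6.5,0],"roll":0.03},{"jaw":5,"travel":[1.1,-6.5,0],"roll":0.03}]' | tail -c 200
python3 - <<'E'
from h import *
s=st()
for c in ("wrist","scene","top"):
    fitall((c,),(.605,-.150,np.radians(167)),s["tcp_pos"][2]-.048,(.6,-.15),.1)
st()
E
```

```text
time_s: 8.3
tcp_pos: [0.607, -0.1427, 0.1723]
eef_rot: [-2.259, -2.164, 0.002]
wrist_force: [-0.0, 1.5, -9.3]
opening: 0.0543
t 8.3 tcp [ 607.  -142.7  172.3] yaxis_deg -2.5 z [-0.01   0.009 -1.   ] F [-0.   1.5 -9.3] op 54.3 j [-0.36  0.27  1.58  0.01  1.3  -0.32]
wrist 0.89 [ 606.8 -149.5  170.3] 3967 16016
scene 0.77 [ 605.  -147.5  172.8] 151 692
top 0.48 [ 594.7 -153.7  163.3] 577 163
t 8.6 tcp [ 606.9 -140.7  172.4] yaxis_deg -2.3 z [-0.01   0.009 -1.   ] F [-0.1 -0.9 -8.2] op 54.4 j [-0.36  0.27  1.58  0.01  1.3  -0.32]
```

```bash
python3 -m inch '[{"jaw":5,"travel":[0,-0.5,-2],"roll":0},{"jaw":5,"travel":[0,-0.5,-4],"roll":0},{"jaw":5,"travel":[0,-0.5,-6],"roll":0},{"jaw":5,"travel":[0,-0.5,-7],"roll":0},{"jaw":5,"travel":[0,-0.5,-7],"roll":0}]' | tail -c 200
python3 - <<'E'
from h import *
s=st();a=bot.capture("scene");cv2.imwrite("pics/g.png",cv2.resize(a[130:290,110:300,::-1],None,fx=3.6,fy=3.6,interpolation=cv2.INTER_CUBIC));st()
E
```

```text
time_s: 9.1
tcp_pos: [0.6054, -0.1448, 0.1004]
eef_rot: [-2.253, -2.165, 0.004]
wrist_force: [-0.8, -0.5, -9.0]
opening: 0.0543
t 9.1 tcp [ 605.4 -144.8  100.4] yaxis_deg -2.3 z [-0.014  0.011 -1.   ] F [-0.8 -0.5 -9. ] op 54.3 j [-0.36  0.35  1.63  0.01  1.18 -0.33]
t 9.15 tcp [ 606.5 -145.2  102. ] yaxis_deg -2.3 z [-0.011  0.01  -1.   ] F [-0.   0.5 -7.9] op 54.4 j [-0.36  0.35  1.63  0.01  1.18 -0.33]
```

View pics/g.png

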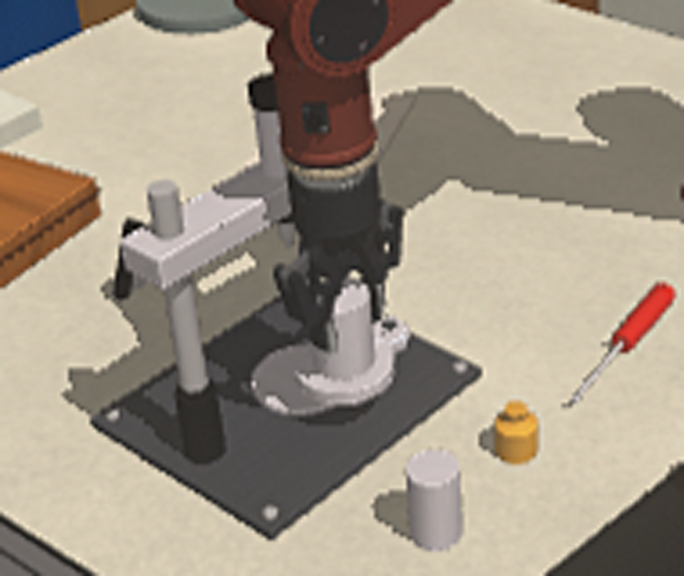

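The scene view shows the sample hanging upright beside the seat, overlapping it. The gripper is clear of the bracket at crop (215,215). I continue down gently.

```bash
python3 -m inch '[{"jaw":5,"travel":[0,-0.1,-1],"roll":0},{"jaw":5,"travel":[0,-0.1,-2],"roll":0},{"jaw":5,"travel":[0,-0.1,-2.6],"roll":0},{"jaw":5,"travel":[0,-0.1,-3],"roll":0},{"jaw":5,"travel":[0,-0.1,-3.2],"roll":0}]' | tail -c 200
python3 -m inch '[{"jaw":5,"travel":[0,0,0],"roll":0},{"jaw":5,"travel":[0,0,-0.1],"roll":0},{"jaw":5,"travel":[0,0,-0.2],"roll":0},{"jaw":5,"travel":[0,0,-0.2],"roll":0},{"jaw":5,"travel":[0,0,-0.2],"roll":0}]' | tail -c 200
python3 - <<'E'
from h import *
s=st();fitall(("scene",),(.605,-.153,np.radians(167)),s["tcp_pos"][2]-.048,(.6,-.15),.1)
E
```

```text
time_s: 9.65
tcp_pos: [0.6061, -0.1461, 0.0692]
eef_rot: [-2.254, -2.166, 0.003]
wrist_force: [-1.0, -0.7, -8.9]
opening: 0.0547
time_s: 10.15
tcp_pos: [0.6062, -0.1462, 0.0674]
eef_rot: [-2.254, -2.166, 0.003]
wrist_force: [0.5, -0.5, -8.1]
opening: 0.0547
t 10.15 tcp [ 606.2 -146.2   67.4] yaxis_deg -2.3 z [-0.012  0.01  -1.   ] F [ 0.5 -0.5 -8.1] op 54.7 j [-0.37  0.39  1.64  0.01  1.12 -0.33]
scene 0.92 [ 601.3 -154.8  172.1] 218 536
```

```bash
python3 -m inch '[{"jaw":5,"travel":[0,0,-0.1],"roll":0},{"jaw":5.8,"travel":[0,0,-0.1],"roll":0},{"jaw":6.2,"travel":[0,0,-0.1],"roll":0},{"jaw":8.5,"travel":[0,0,-0.1],"roll":0},{"jaw":8.5,"travel":[0,0,-0.1],"roll":0}]' | tail -c 200
python3 - <<'E'
from h import *
s=st();a=bot.capture("scene");cv2.imwrite("pics/i.png",cv2.resize(a[130:290,110:300,::-1],None,fx=3.6,fy=3.6,interpolation=cv2.INTER_CUBIC));st()
E
```

```text
time_s: 10.75
tcp_pos: [0.607, -0.1465, 0.0674]
eef_rot: [-2.256, -2.167, 0.002]
wrist_force: [0.4, -0.4, 0.3]
opening: 0.0849
t 10.75 tcp [ 607.  -146.5   67.4] yaxis_deg -2.3 z [-0.01   0.009 -1.   ] F [ 0.4 -0.4  0.3] op 84.9 j [-0.37  0.39  1.64  0.01  1.12 -0.33]
t 10.8 tcp [ 606.8 -146.4   67.2] yaxis_deg -2.3 z [-0.011  0.009 -1.   ] F [ 0.6 -0.   0. ] op 85.1 j [-0.37  0.39  1.64  0.01  1.12 -0.33]
```

View pics/i.png

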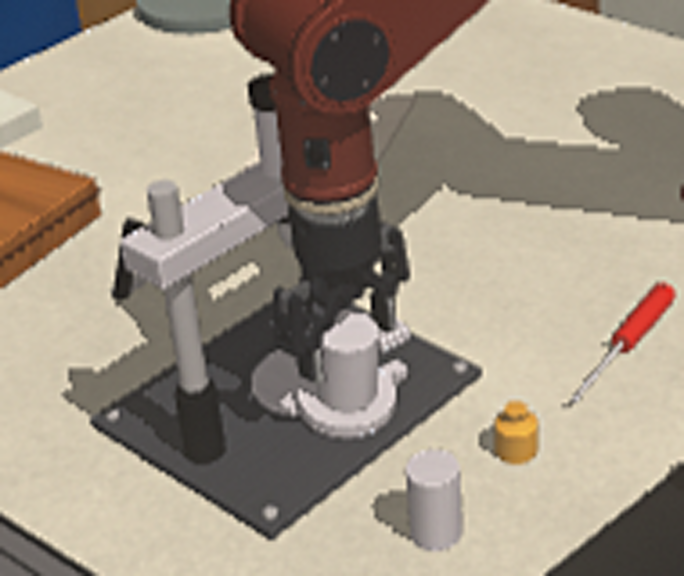

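The sample leans slightly against the seat edge, as planned, with its lug towards the pointer side and the fingers open. I now rise, turn the jaws and go to the push start.

```bash
python3 -m inch '[{"jaw":8.5,"travel":[0,0,1],"roll":0},{"jaw":8.5,"travel":[0,0,3],"roll":0},{"jaw":8.5,"travel":[0,0,6],"roll":0},{"jaw":8.5,"travel":[0,0,9],"roll":0},{"jaw":8.5,"travel":[0,0,9],"roll":0}]' | tail -c 200
python3 -m inch '[{"jaw":8.5,"travel":[0.2,2,0],"roll":-0.14},{"jaw":8.5,"travel":[0.5,5,0],"roll":-0.28},{"jaw":8.5,"travel":[0.8,8,0],"roll":-0.42},{"jaw":8.5,"travel":[1,10,0],"roll":-0.56},{"jaw":8.5,"travel":[1.1,10.7,0],"roll":-0.7}]' | tail -c 200
python3 -m inch '[{"jaw":8.5,"travel":[0,0,0],"roll":-0.14},{"jaw":8.5,"travel":[0,0,0],"roll":-0.28},{"jaw":8.5,"travel":[0,0,0],"roll":-0.42},{"jaw":8.5,"travel":[0,0,0],"roll":-0.56},{"jaw":8.5,"travel":[0,0,0],"roll":-0.7}]' | tail -c 200
python3 - <<'E'
from h import *
s=st()
fitall(("scene","top"),(.606,-.153,np.radians(168)),.016,(.606,-.15),.1)
a=bot.capture("wrist");m=bot.camera_model("wrist");print(np.round(m["T"][:3,3],3))
fitall(("wrist",),(.606,-.153,np.radians(168)),.016,(.606,-.15),.1)
E
```

```text
time_s: 11.3
tcp_pos: [0.6102, -0.1476, 0.164]
eef_rot: [-2.262, -2.173, -0.005]
wrist_force: [1.0, 0.6, 1.4]
opening: 0.0848
time_s: 11.8
tcp_pos: [0.6212, -0.0384, 0.1641]
eef_rot: [-2.873, -1.261, -0.008]
wrist_force: [-0.4, -1.5, 0.3]
opening: 0.0853
time_s: 12.3
tcp_pos: [0.6211, -0.0383, 0.1643]
eef_rot: [-3.134, -0.191, -0.009]
wrist_force: [-0.8, 0.1, 0.2]
opening: 0.0852
t 12.3 tcp [621.1 -38.3 164.3] yaxis_deg -83.0 z [ 0.006  0.003 -1.   ] F [-0.8  0.1  0.2] op 85.2 j [-0.19  0.26  1.6   0.    1.27  1.26]
scene 0.8 [ 604.6 -154.4  172.4] 88 683
top 0.87 [ 609.8 -165.5  162.9] 201 420
[ 0.695 -0.029  0.307]
wrist 0.6 [ 607.2 -154.1  170.2] 1440 6493
```

```bash
python3 -m inch '[{"jaw":8.5,"travel":[-0.3,0,-3],"roll":-0.1},{"jaw":8.5,"travel":[-0.3,0,-6],"roll":-0.2},{"jaw":8.5,"travel":[-0.3,0,-9],"roll":-0.21},{"jaw":8.5,"travel":[-0.3,0,-12],"roll":-0.21},{"jaw":8.5,"travel":[-0.3,0,-12.3],"roll":-0.21}]' | tail -c 200
python3 -m inch '[{"jaw":8.5,"travel":[0,-0.4,0],"roll":0},{"jaw":8.5,"travel":[-0.1,-0.8,0],"roll":0},{"jaw":8.5,"travel":[-0.1,-1.2,0],"roll":0},{"jaw":8.5,"travel":[-0.1,-1.6,0],"roll":0},{"jaw":8.5,"travel":[-0.2,-2,0],"roll":0}]' | tail -c 200
python3 - <<'E'
from h import *
s=st();a=bot.capture("wrist");b=bot.capture("scene")
cv2.imwrite("pics/k.png",np.hstack([cv2.resize(a[:,:,::-1],(420,315)),cv2.resize(b[150:280,130:300,::-1],(380,315))]))
st()
E
```

```text
time_s: 13.15
tcp_pos: [0.6145, -0.0377, 0.0366]
eef_rot: [-3.136, 0.125, 0.003]
wrist_force: [-0.7, 0.3, 0.2]
opening: 0.0853
time_s: 13.65
tcp_pos: [0.6143, -0.0572, 0.0388]
eef_rot: [-3.135, 0.125, -0.003]
wrist_force: [1.4, 12.2, 10.5]
opening: 0.0848
t 13.65 tcp [614.3 -57.2  38.8] yaxis_deg -94.6 z [ 0.002  0.004 -1.   ] F [ 1.4 12.2 10.5] op 84.8 j [-0.22  0.4   1.69  0.    1.05  1.42]
t 13.75 tcp [614.3 -57.3  38.8] yaxis_deg -94.6 z [ 0.002  0.004 -1.   ] F [0.5 7.1 4.5] op 85.1 j [-0.22  0.4   1.69  0.    1.05  1.42]
```

View pics/k.png

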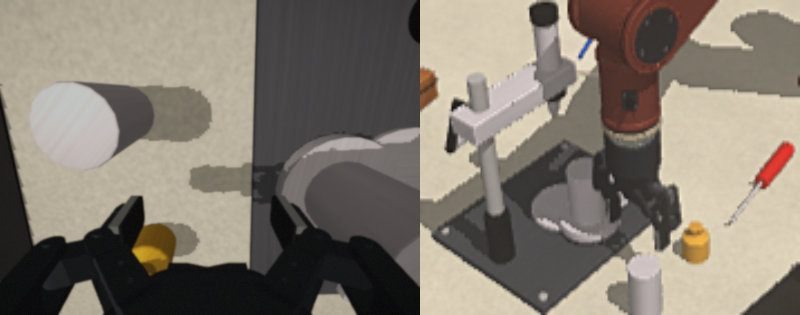

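Wrist and scene views: the finger's wide knuckle touches the neck near its top, at scene crop (600,165). That is too high to push safely. I'll back off and push on the flange with the fingertip instead.

```bash
python3 -m inch '[{"jaw":8.5,"travel":[0,0.6,0],"roll":0},{"jaw":8.5,"travel":[0,1.2,0],"roll":0},{"jaw":8.5,"travel":[0,1.2,-0.8],"roll":0},{"jaw":8.5,"travel":[0,1.2,-1.4],"roll":0},{"jaw":8.5,"travel":[0,1.2,-1.4],"roll":0}]' | tail -c 200
python3 -m inch '[{"jaw":8.5,"travel":[0,0,-0.2],"roll":0},{"jaw":8.5,"travel":[0,0,-0.4],"roll":0},{"jaw":8.5,"travel":[0,0,-0.6],"roll":0},{"jaw":8.5,"travel":[0,0,-0.8],"roll":0},{"jaw":8.5,"travel":[0,0,-0.8],"roll":0}]' | tail -c 200
python3 - <<'E'
from h import *
s=st()
fitall(("scene",),(.606,-.153,np.radians(168)),.016,(.606,-.15),.1);st()
E
```

```text
time_s: 14.25
tcp_pos: [0.6129, -0.0453, 0.023]
eef_rot: [-3.135, 0.125, 0.002]
wrist_force: [1.9, -0.2, 0.0]
opening: 0.0852
time_s: 14.75
tcp_pos: [0.6127, -0.0453, 0.0147]
eef_rot: [-3.135, 0.125, 0.002]
wrist_force: [-1.0, 0.5, 1.2]
opening: 0.0849
t 14.75 tcp [612.7 -45.3  14.7] yaxis_deg -94.6 z [-0.001  0.004 -1.   ] F [-1.   0.5  1.2] op 84.9 j [-0.2   0.44  1.7   0.    1.01  1.44]
scene 0.86 [ 607.5 -153.8  210.5] 147 579
t 14.85 tcp [613.  -45.3  15. ] yaxis_deg -94.6 z [-0.001  0.004 -1.   ] F [-0.6  0.4 -0.4] op 85.1 j [-0.2   0.44  1.7   0.    1.01  1.44]
```

```bash
python3 -m inch '[{"jaw":8.5,"travel":[0,0,-0.2],"roll":0},{"jaw":8.5,"travel":[0,0,-0.4],"roll":0},{"jaw":8.5,"travel":[0,0,-0.6],"roll":0},{"jaw":8.5,"travel":[0,0,-0.8],"roll":0},{"jaw":8.5,"travel":[0,0,-0.9],"roll":0}]' | tail -c 200
python3 -m inch '[{"jaw":8.5,"travel":[0,-0.2,0],"roll":0},{"jaw":8.5,"travel":[0,-0.4,0],"roll":0},{"jaw":8.5,"travel":[0,-0.6,0],"roll":0},{"jaw":8.5,"travel":[0,-0.8,0],"roll":0},{"jaw":8.5,"travel":[0,-1.0,0],"roll":0}]' | tail -c 200
python3 - <<'E'
from h import *
s=st()
for c,z in(("wrist",.016),("top",.016)):
    bot.capture(c);m=bot.camera_model(c)
    for d in bot.spot_point(c,"lug_tip")[:4]: print(c,np.round(d["uv"]),round(d["conf"],2),np.round(px2w(c,d["uv"],.02,m)*1000))
fitall(("wrist","top"),(.606,-.158,np.radians(168)),.016,(.606,-.15),.1);st()
E
```

```text
time_s: 15.35
tcp_pos: [0.6127, -0.0452, 0.0056]
eef_rot: [-3.135, 0.125, 0.002]
wrist_force: [0.3, 0.1, 0.4]
opening: 0.085
time_s: 15.85
tcp_pos: [0.6132, -0.055, 0.0062]
eef_rot: [-3.135, 0.124, 0.001]
wrist_force: [-0.5, 5.9, 5.1]
opening: 0.0847
t 15.85 tcp [613.2 -55.    6.2] yaxis_deg -94.5 z [-0.     0.004 -1.   ] F [-0.5  5.9  5.1] op 84.7 j [-0.22  0.45  1.69  0.01  1.    1.43]
wrist [407. 352.] 0.73 [ 537. -146.   20.]
top [215. 261.] 0.84 [298. 123.  20.]
top [296. 187.] 0.83 [ 552. -142.   20.]
top [149. 156.] 0.67 [644. 361.  20.]
wrist 0.76 [ 614.2 -172.   231.2] 5018 16996
top 0.75 [ 609.2 -163.3  167. ] 250 369
t 16.25 tcp [613.2 -55.    6.1] yaxis_deg -94.5 z [-0.     0.004 -1.   ] F [0.8 5.5 4.4] op 85.2 j [-0.22  0.45  1.69  0.01  1.    1.43]
```

Contact now is at the flange, with modest force (6 N). The lug tip is at (540,-145), so the yaw is about 168°. I push on in small steps.

```bash
for i in 1 2; do python3 -m inch '[{"jaw":8.5,"travel":[0,-0.2,0],"roll":0},{"jaw":8.5,"travel":[0,-0.4,0],"roll":0},{"jaw":8.5,"travel":[0,-0.6,0],"roll":0},{"jaw":8.5,"travel":[-0.1,-0.8,0],"roll":0},{"jaw":8.5,"travel":[-0.1,-1.0,0],"roll":0}]' | grep -v -e rot -e open; done
python3 - <<'E'
from h import *
s=st()
a=bot.capture("top");m=bot.camera_model("top")
for d in bot.spot_point("top","lug_tip")[:4]: print(np.round(d["uv"]),round(d["conf"],2),np.round(px2w("top",d["uv"],.02,m)*1000))
fitall(("scene","top"),(.606,-.175,np.radians(168)),.016,(.606,-.175),.1);st()
E
```

```text
time_s: 16.75
tcp_pos: [0.6125, -0.0642, 0.0063]
wrist_force: [1.2, 7.0, 2.6]
time_s: 17.25
tcp_pos: [0.6116, -0.0734, 0.0065]
wrist_force: [0.4, 7.1, 2.4]
t 17.25 tcp [611.6 -73.4   6.5] yaxis_deg -94.5 z [ 0.001  0.007 -1.   ] F [0.4 7.1 2.4] op 85.0 j [-0.25  0.45  1.69  0.01  1.    1.39]
[213. 257.] 0.62 [311. 128.  20.]
[147. 155.] 0.59 [646. 367.  20.]
scene 0.95 [ 602.6 -177.2  221.3] 171 540
top 0.57 [ 606.5 -180.   185.4] 331 290
t 17.55 tcp [611.6 -73.8   6.4] yaxis_deg -94.5 z [ 0.     0.006 -1.   ] F [-0.6  5.4  2.3] op 85.5 j [-0.25  0.45  1.69  0.01  1.    1.39]
```

```bash
for i in 1 2 3; do python3 -m inch '[{"jaw":8.5,"travel":[0,-0.2,0],"roll":0},{"jaw":8.5,"travel":[0,-0.4,0],"roll":0},{"jaw":8.5,"travel":[0,-0.6,0],"roll":0},{"jaw":8.5,"travel":[0,-0.8,0],"roll":0},{"jaw":8.5,"travel":[-0.1,-1.0,0],"roll":0}]' | grep -v -e rot -e open; done
python3 - <<'E'
from h import *
s=st()
b=bot.capture("scene");a=bot.capture("top")
cv2.imwrite("pics/l.png",np.hstack([cv2.resize(b[150:280,130:280,::-1],(415,360),interpolation=cv2.INTER_CUBIC),cv2.resize(a[120:220,270:370,::-1],(360,360),interpolation=cv2.INTER_CUBIC)]))
fitall(("scene","top"),(.604,-.203,np.radians(168)),.018,(.606,-.203),.1);st()
E
```

```text
time_s: 18.05
tcp_pos: [0.6109, -0.0831, 0.0065]
wrist_force: [1.7, 7.0, 2.0]
time_s: 18.55
tcp_pos: [0.6101, -0.0924, 0.0066]
wrist_force: [1.7, 5.9, 2.1]
time_s: 19.05
tcp_pos: [0.6093, -0.1017, 0.0067]
wrist_force: [1.4, 5.7, 1.1]
t 19.05 tcp [ 609.3 -101.7    6.7] yaxis_deg -94.5 z [ 0.002  0.009 -1.   ] F [1.4 5.7 1.1] op 85.3 j [-0.3   0.45  1.69  0.01  1.    1.34]
scene 0.65 [ 725.5 -176.1   98.2] 3281 4141
scene 0.58 [ 599.4 -206.1  215.1] 207 485
t 19.35 tcp [ 609.2 -102.1    6.6] yaxis_deg -94.5 z [ 0.002  0.008 -1.   ] F [0.9 4.  1.7] op 85.3 j [-0.3   0.45  1.69  0.01  1.    1.35]
```

View pics/l.png

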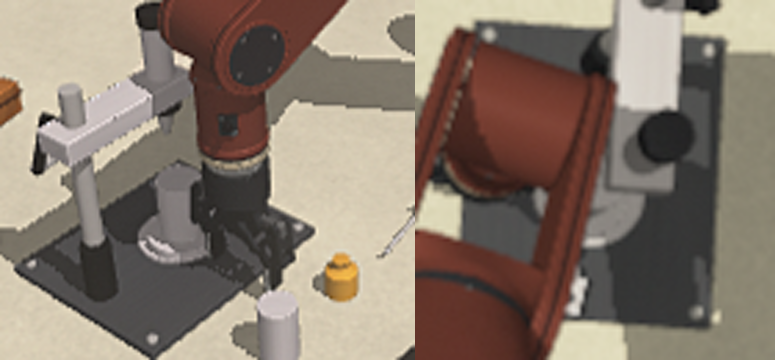

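The sample stands upright on the seat, slightly short of centre in both views. The arm is clear of the bracket. I push 9 mm more, then back off for an unobstructed check.

```bash
python3 -m inch '[{"jaw":8.5,"travel":[0,-0.2,0],"roll":0},{"jaw":8.5,"travel":[0,-0.4,0],"roll":0},{"jaw":8.5,"travel":[0,-0.6,0],"roll":0},{"jaw":8.5,"travel":[0,-0.8,0],"roll":0},{"jaw":8.5,"travel":[0,-0.9,0],"roll":0}]' | grep -v -e rot -e open
python3 -m inch '[{"jaw":8.5,"travel":[0,0.5,0],"roll":0},{"jaw":8.5,"travel":[0,2,0],"roll":0},{"jaw":8.5,"travel":[0,5,0],"roll":0},{"jaw":8.5,"travel":[0,6,3],"roll":0},{"jaw":8.5,"travel":[0,6,8],"roll":0}]' | grep -v -e rot -e open
python3 -m inch '[{"jaw":8.5,"travel":[0,1,3],"roll":0.14},{"jaw":8.5,"travel":[0,2,7],"roll":0.28},{"jaw":8.5,"travel":[0,4,10],"roll":0.42},{"jaw":8.5,"travel":[0,6,10],"roll":0.56},{"jaw":8.5,"travel":[0,8,10],"roll":0.7}]' | grep -v -e rot -e open
python3 - <<'E'
from h import *
s=st()
for c in("wrist","scene","top"):
    bot.capture(c);m=bot.camera_model(c)
    for t in("sample","lug_tip","pointer","seat"):
        for d in bot.spot_point(c,t)[:4]:
            p=px2w(c,d["uv"],.018+(.007 if t=="lug_tip" else 0)-(.006 if t=="pointer" else 0),m)
            if abs(p[0]-.59)<.13 and abs(p[1]+.2)<.1: print(c,t,np.round(d["uv"]),round(d["conf"],2),np.round(p*1000))
fitall(("wrist","scene","top"),(.600,-.213,np.radians(168)),.018,(.6,-.213),.1)
E
```

```text
time_s: 19.85
tcp_pos: [0.6092, -0.1104, 0.0067]
wrist_force: [0.4, 6.7, 3.6]
time_s: 20.35
tcp_pos: [0.605, -0.0473, 0.0827]
wrist_force: [1.5, -0.2, 0.1]
time_s: 20.85
tcp_pos: [0.6057, 0.0339, 0.1844]
wrist_force: [-0.1, -0.1, -0.5]
t 20.85 tcp [605.7  33.9 184.4] yaxis_deg -53.9 z [-0.011  0.003 -1.   ] F [-0.1 -0.1 -0.5] op 84.9 j [-0.08  0.22  1.62  0.    1.32  0.87]
wrist sample [397. 280.] 0.93 [ 603. -204.   18.]
scene sample [197. 235.] 0.64 [ 600. -203.   18.]
scene lug_tip [210. 223.] 0.81 [ 531. -202.   25.]
scene seat [196. 235.] 0.84 [ 600. -208.   18.]
top sample [318. 173.] 0.96 [ 602. -214.   18.]
top lug_tip [314. 190.] 0.7 [ 544. -199.   25.]
top seat [321. 174.] 0.71 [ 599. -225.   18.]
wrist 0.93 [ 601.  -211.9  245.9] 4751 1830
scene 0.82 [ 598.5 -213.3  166.4] 111 610
top 0.67 [ 603.2 -213.3  168.6] 108 570
```

The fits put the sample at about (600,-213) with the lug at about 167°. Next is a close look from the pointer side.

```bash
for i in 1 2; do python3 -m inch '[{"jaw":8.5,"travel":[-2,-2,0.5],"roll":-0.1},{"jaw":8.5,"travel":[-4,-4.5,1],"roll":-0.2},{"jaw":8.5,"travel":[-6,-7.5,1.3],"roll":-0.3},{"jaw":8.5,"travel":[-7.3,-10.5,1.3],"roll":-0.31},{"jaw":8.5,"travel":[-7.3,-11.7,1.3],"roll":-0.31}]' | grep -v -e rot -e open; done
python3 - <<'E'
from h import *
bot.capture("top");s=st()
a=bot.capture("wrist");m=bot.camera_model("wrist")
np.savez("w.npz",a=a,K=m["mtx"],T=m["T"]);print(np.round(m["T"][:3,3],3))
cv2.imwrite("pics/m.png",cv2.resize(a[:,:,::-1],(800,600),interpolation=cv2.INTER_CUBIC))
for t in("sample","lug_tip","pointer","seat","tip_point"):
    for d in bot.spot_point("wrist",t)[:3]:
        z={"lug_tip":.025,"pointer":.012,"tip_point":.165}.get(t,.018);print(t,np.round(d["uv"],1),round(d["conf"],2),np.round(px2w("wrist",d["uv"],z,m)*1000))
fitall(("wrist","scene","top"),(.600,-.213,np.radians(168)),.018,(.6,-.213),.1)
E
```

```text
time_s: 22.4
tcp_pos: [0.5309, -0.0863, 0.196]
wrist_force: [0.3, 0.2, 0.2]
time_s: 22.9
tcp_pos: [0.4573, -0.2052, 0.2094]
wrist_force: [0.3, 0.2, -0.9]
t 22.95 tcp [ 458.  -205.9  209.3] yaxis_deg -90.0 z [-0.008  0.009 -1.   ] F [-0.6 -1.9 -0.3] op 85.0 j [-0.58 -0.05  1.86  0.    1.35  0.99]
[ 0.535 -0.206  0.351]
sample [  3.4 228.6] 0.69 [374. 145.  18.]
sample [258.7  43.7] 0.68 [ 603. -210.   18.]
lug_tip [ 27.4 267.8] 0.76 [316. 121.  25.]
lug_tip [248.1 105. ] 0.7 [ 538. -198.   25.]
wrist 0.78 [ 600.9 -212.8  167. ] 957 5573
scene 0.55 [ 600.8 -212.   167.7] 48 699
top 0.77 [ 603.8 -214.   165.9] 123 520
```

View pics/m.png

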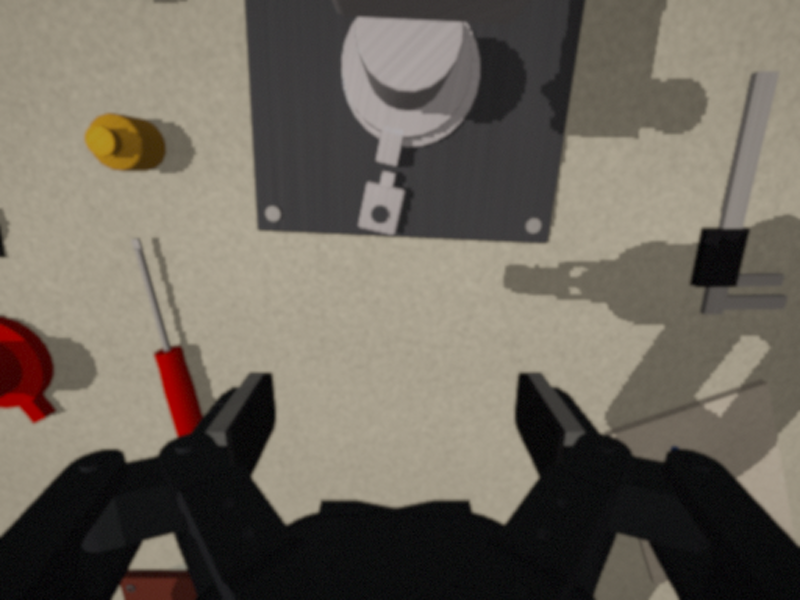

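The picture shows the sample upright on the seat. Its lug end at view (388,163) faces the pointer nose at (389,173), with the block behind at (381,208). I compare it with the stand frame using the plate's front corners at (258,230) and (548,242).

```bash
python3 - <<'E'
from h import *
w=np.load("w.npz");m=dict(mtx=w["K"],T=w["T"])
P=lambda u,v,z:px2w("wrist",((u+.5)*.64-.5,(v+.5)*.64-.5),z,m)[:2]*1000
A=P(258,230,.012);B=P(548,242,.012);d=(A-B)/np.linalg.norm(A-B);x=np.array([d[1],-d[0]]);
seat=(A+B)/2+120*x;print("corners",A,B,np.linalg.norm(A-B),"yaw",np.degrees(np.arctan2(x[1],x[0])),"seat",seat)
n=P(388.5,173,.026);b=P(381.5,207,.026);n2=P(387,188,.026)
for k in(n,b,n2):print("ptr",k, np.linalg.norm(k-seat),np.degrees(np.arctan2(*(k-seat)[::-1]))%360)
print("block dir",np.degrees(np.arctan2(*(b-n)[::-1]))%360)
l=P(388,163,.032);print("lug end top",l)
for nme,c in(("sample",(600.9,-212.8)),):print(np.hypot(*(l-c)),np.degrees(np.arctan2(*(l-c)[::-1]))%360)
# seat rim circle seen vs flange : edge profile
g=cv2.cvtColor(w["a"],cv2.COLOR_RGB2GRAY)
for a in range(-110,111,20):
    t=np.radians(167+a);row=[]
    for r in np.arange(36,62,2):
        p=w2px("wrist",((600.9+r*np.cos(t))/1000,(-212.8+r*np.sin(t))/1000,.018),m)
        row.append(int(cv2.getRectSubPix(g,(1,1),(float(p[0]),float(p[1])))[0,0]) if p[1]>0 else -1)
    print(167+a,row)
E
```

```text
corners [486.72830224 -90.46137438] [ 477.11425191 -328.06937955] 237.80242657789466 yaw -2.317027137693056 seat [ 601.82316803 -214.11682468]
ptr [ 531.41973103 -197.92720117] 72.2409015175872 167.04968338821416
ptr [ 506.40694591 -192.40437303] 97.85543419786627 167.18034863699933
ptr [ 520.53365328 -196.72955902] 83.1282275540076 167.92675263762746
block dir 167.54885693342723
lug end top [ 538.47812478 -197.75136323]
64.21021706298171 166.4457968452365
57 [163, 162, 161, 162, 162, 159, 157, 115, 61, 58, 59, 59, 59]
77 [150, 162, 163, 163, 163, 161, 151, 94, 61, 60, 60, 58, 59]
97 [163, 164, 166, 165, 164, 165, 137, 79, 62, 61, 60, 61, 59]
117 [166, 166, 165, 164, 165, 163, 148, 88, 62, 63, 63, 63, 63]
137 [164, 165, 165, 166, 158, 151, 151, 99, 65, 63, 60, 62, 62]
157 [163, 164, 166, 167, 165, 164, 164, 162, 161, 157, 154, 148, 139]
177 [163, 163, 163, 153, 109, 101, 101, 79, 42, 36, 35, 35, 35]
197 [161, 161, 160, 142, 107, 137, 153, 122, 62, 59, 59, 61, 60]
217 [153, 159, 157, 138, 107, 105, 127, 136, 71, 56, 59, 58, 59]
237 [104, 105, 105, 101, 99, 102, 102, 85, 47, 35, 36, 37, 36]
257 [105, 104, 104, 102, 101, 104, 105, 87, 47, 35, 34, 35, 37]
277 [103, 104, 104, 103, 101, 102, 102, 86, 42, 33, 33, 35, 33]
```

All checks agree: the seat rim lies about 50 mm from the fitted sample axis all round, within 1–2 mm. The lug is at 166.5–167° and the pointer at 167.3°. Next I press the probe: close the fingers, rise, and go over the cap at (601,-214).

```bash
python3 -m inch '[{"jaw":0,"travel":[0,0,3],"roll":0},{"jaw":0,"travel":[0,0,7],"roll":0},{"jaw":0,"travel":[0,0,11],"roll":0},{"jaw":0,"travel":[0,0,15],"roll":0},{"jaw":0,"travel":[0,0,18],"roll":0}]' | grep -v -e rot 
python3 -m inch '[{"jaw":0,"travel":[3,-0.2,0],"roll":0},{"jaw":0,"travel":[7,-0.4,0],"roll":0},{"jaw":0,"travel":[11,-0.8,0],"roll":0},{"jaw":0,"travel":[14,-0.8,0],"roll":0},{"jaw":0,"travel":[14.3,-0.8,0],"roll":0}]' | grep -v -e rot
python3 - <<'E'
from h import *
m=bot.camera_model("scene")
bot.capture("scene")
for d in bot.spot_point("scene","probe_cap")[:1]: print(d["conf"],np.round(px2w("scene",d["uv"],.33,m)*1000))
for q in (0,.005,.01): print(q,"expected cap uv",w2px("scene",(.601,-.214,.334-q),m))
for d in bot.cut_out("scene","probe_cap")[:1]: print(d["extent"])
print([np.round(d["uv"],1) for d in bot.spot_point("scene","tip_point")[:2]],[w2px("scene",(.601,-.214,.17-q),m) for q in(0,.01)])
st()
E
```

```text
time_s: 24.05
tcp_pos: [0.4583, -0.203, 0.3921]
wrist_force: [0.6, -0.5, 0.6]
opening: 0.0116
time_s: 24.55
tcp_pos: [0.6035, -0.2105, 0.3899]
wrist_force: [-0.1, 0.3, -1.1]
opening: 0.0002
0.61 [ 605. -228.  330.]
0 expected cap uv [184.7457877  151.85475771]
0.005 expected cap uv [184.91326588 153.33181365]
0.01 expected cap uv [185.08001892 154.80247441]
[179.5, 149.3, 193.3, 196.3]
[array([251.2, 256.8])] [array([189.8845423, 197.175457 ]), array([190.1758402 , 199.74452782])]
t 24.75 tcp [ 600.6 -211.   392.3] yaxis_deg -89.8 z [-0.007  0.008 -1.   ] F [ 0.8 -0.1 -0.2] op -0.2 j [-0.46  0.21  1.25  0.    1.7   1.1 ]
```

```bash
python3 -m inch '[{"jaw":0,"travel":[0.1,-0.3,-1.5],"roll":0},{"jaw":0,"travel":[0.1,-0.3,-3],"roll":0},{"jaw":0,"travel":[0.1,-0.3,-4],"roll":0},{"jaw":0,"travel":[0.1,-0.3,-4.6],"roll":0},{"jaw":0,"travel":[0.1,-0.3,-4.6],"roll":0}]' | grep -v -e rot -e open
for i in 1 2 3; do python3 -m inch '[{"jaw":0,"travel":[0,0,-0.2],"roll":0},{"jaw":0,"travel":[0,0,-0.4],"roll":0},{"jaw":0,"travel":[0,0,-0.6],"roll":0},{"jaw":0,"travel":[0,0,-0.8],"roll":0},{"jaw":0,"travel":[0,0,-1],"roll":0}]' | grep -v -e rot -e open;done
python3 -c "from h import *;st()"
```

```text
time_s: 25.25
tcp_pos: [0.6009, -0.2137, 0.3445]
wrist_force: [-1.0, 0.9, 0.5]
time_s: 25.75
tcp_pos: [0.601, -0.2137, 0.3346]
wrist_force: [-1.3, -0.7, -0.2]
time_s: 26.25
tcp_pos: [0.6011, -0.2137, 0.326]
wrist_force: [-2.0, -0.2, 5.8]
time_s: 26.75
tcp_pos: [0.6011, -0.2137, 0.3173]
wrist_force: [-2.7, 2.1, 5.1]
t 26.75 tcp [ 601.1 -213.7  317.3] yaxis_deg -89.8 z [-0.007  0.008 -1.   ] F [-2.7  2.1  5.1] op -0.0 j [-0.47  0.22  1.37  0.    1.56  1.1 ]
```

```bash
for i in 1 2 3; do python3 -m inch '[{"jaw":0,"travel":[0,0,-0.3],"roll":0},{"jaw":0,"travel":[0,0,-0.6],"roll":0},{"jaw":0,"travel":[0,0,-0.9],"roll":0},{"jaw":0,"travel":[0,0,-1.2],"roll":0},{"jaw":0,"travel":[0,0,-1.3],"roll":0}]' | grep -v -e rot -e open;done
python3 -c "
from h import *;s=st()
bot.capture('scene');m=bot.camera_model('scene')
for t in('probe_cap','tip_point'):
  for d in bot.spot_point('scene',t)[:2]:print(t,np.round(d['uv'],1),round(d['conf'],2))
z=s['tcp_pos'][2];print(w2px('scene',(.601,-.214,z),m),w2px('scene',(.601,-.214,z-.164),m));st()"
```

```text
time_s: 27.25
tcp_pos: [0.6011, -0.2138, 0.3053]
wrist_force: [-2.6, -0.3, 6.3]
time_s: 27.75
tcp_pos: [0.6011, -0.2137, 0.2934]
wrist_force: [-3.0, 0.7, 5.2]
time_s: 28.25
tcp_pos: [0.6011, -0.2137, 0.2813]
wrist_force: [-2.5, 1.0, 5.2]
t 28.25 tcp [ 601.1 -213.7  281.3] yaxis_deg -89.8 z [-0.005  0.007 -1.   ] F [-2.5  1.   5.2] op 0.5 j [-0.47  0.23  1.42  0.    1.5   1.1 ]
probe_cap [186.2 168. ] 0.57
probe_cap [253.1 257.5] 0.42
[186.47442131 167.10025784] [191.39294036 210.47861314]
t 28.4 tcp [ 601.1 -213.7  281.2] yaxis_deg -89.8 z [-0.005  0.007 -1.   ] F [-3.5  1.2  5.6] op 0.2 j [-0.47  0.23  1.42  0.    1.5   1.1 ]
```

```bash
for i in 1 2; do python3 -m inch '[{"jaw":0,"travel":[0,0,-0.1],"roll":0},{"jaw":0,"travel":[0,0,-0.2],"roll":0},{"jaw":0,"travel":[0,0,-0.3],"roll":0},{"jaw":0,"travel":[0,0,-0.4],"roll":0},{"jaw":0,"travel":[0,0,-0.5],"roll":0}]' | grep -v -e rot -e open;done
python3 -m inch '[{"jaw":0,"travel":[0,0,-0.1],"roll":0},{"jaw":0,"travel":[0,0,-0.15],"roll":0},{"jaw":0,"travel":[0,0,-0.2],"roll":0},{"jaw":0,"travel":[0,0,-0.25],"roll":0},{"jaw":0,"travel":[0,0,-0.3],"roll":0}]' | grep -v -e rot -e open
python3 -c "from h import *;st()"
```

```text
time_s: 28.9
tcp_pos: [0.6011, -0.2138, 0.277]
wrist_force: [-2.0, 0.7, 4.7]
time_s: 29.4
tcp_pos: [0.6011, -0.2137, 0.2728]
wrist_force: [-3.3, 1.5, 5.2]
time_s: 29.9
tcp_pos: [0.6011, -0.2138, 0.271]
wrist_force: [-2.7, 1.0, 6.6]
t 29.9 tcp [ 601.1 -213.8  271. ] yaxis_deg -89.8 z [-0.003  0.006 -1.   ] F [-2.7  1.   6.6] op 0.2 j [-0.47  0.23  1.44  0.    1.48  1.1 ]
```

```bash
for i in 1 2; do python3 -m inch '[{"jaw":0,"travel":[0,0,-0.1],"roll":0},{"jaw":0,"travel":[0,0,-0.2],"roll":0},{"jaw":0,"travel":[0,0,-0.25],"roll":0},{"jaw":0,"travel":[0,0,-0.25],"roll":0},{"jaw":0,"travel":[0,0,-0.25],"roll":0}]' | grep -v -e rot -e open;done
python3 -c "from h import *
for i in range(3): st();bot.capture('wrist')"
```

```text
time_s: 30.4
tcp_pos: [0.6011, -0.2138, 0.2697]
wrist_force: [-3.1, 1.2, 6.3]
time_s: 30.9
tcp_pos: [0.6011, -0.2138, 0.2686]
wrist_force: [-3.4, 1.0, 8.1]
t 30.9 tcp [ 601.1 -213.8  268.6] yaxis_deg -89.8 z [-0.002  0.005 -1.   ] F [-3.4  1.   8.1] op 0.0 j [-0.47  0.23  1.44  0.    1.47  1.1 ]
t 30.95 tcp [ 601.1 -213.8  268.7] yaxis_deg -89.8 z [-0.002  0.005 -1.   ] F [-3.5  1.9  7.6] op -0.1 j [-0.47  0.23  1.44  0.    1.47  1.1 ]
t 31.0 tcp [ 601.1 -213.8  268.7] yaxis_deg -89.8 z [-0.002  0.005 -1.   ] F [-3.4  2.7  8.2] op 0.1 j [-0.47  0.23  1.44  0.    1.47  1.1 ]
```

```bash
python3 -m inch '[{"jaw":0,"travel":[0,0,-0.1],"roll":0},{"jaw":0,"travel":[0,0,-0.2],"roll":0},{"jaw":0,"travel":[0,0,-0.22],"roll":0},{"jaw":0,"travel":[0,0,-0.22],"roll":0},{"jaw":0,"travel":[0,0,-0.22],"roll":0}]' | grep -v -e rot -e open
python3 -c "from h import *
for i in range(3): st();bot.capture('wrist')"
```

```text
time_s: 31.55
tcp_pos: [0.6011, -0.2138, 0.268]
wrist_force: [-3.8, 1.9, 7.2]
t 31.55 tcp [ 601.1 -213.8  268. ] yaxis_deg -89.8 z [-0.001  0.005 -1.   ] F [-3.8  1.9  7.2] op -0.1 j [-0.47  0.23  1.44  0.    1.47  1.1 ]
t 31.6 tcp [ 601.1 -213.7  268. ] yaxis_deg -89.8 z [-0.001  0.004 -1.   ] F [-4.1  1.1  7.7] op 0.3 j [-0.47  0.23  1.44  0.    1.47  1.1 ]
t 31.65 tcp [ 601.1 -213.7  268. ] yaxis_deg -89.8 z [-0.001  0.005 -1.   ] F [-4.1  2.4  8.6] op -0.2 j [-0.47  0.23  1.44  0.    1.47  1.1 ]
```

The spring is pressed about 4 mm by geometry, and the extra force of about 3 N agrees with that. I lift off, retreat and check.

```bash
python3 -m inch '[{"jaw":0,"travel":[0,0,0.5],"roll":0},{"jaw":0,"travel":[0,0,2],"roll":0},{"jaw":0,"travel":[0,0,5],"roll":0},{"jaw":0,"travel":[0,0,9],"roll":0},{"jaw":0,"travel":[0,0,12],"roll":0}]' | grep -v -e rot -e open
python3 -m inch '[{"jaw":0,"travel":[-3,0,0],"roll":0},{"jaw":0,"travel":[-7,0,0],"roll":0},{"jaw":0,"travel":[-11,0,0],"roll":0},{"jaw":0,"travel":[-14.5,0,0],"roll":0},{"jaw":0,"travel":[-15,0,0],"roll":0}]' | grep -v -e rot -e open
python3 - <<'E'
from h import *
st();b=bot.capture("scene");a=bot.capture("wrist")
cv2.imwrite("pics/z.png",np.hstack([cv2.resize(b[145:275,130:260,::-1],(400,400),interpolation=cv2.INTER_CUBIC),cv2.resize(a[0:200,150:350,::-1],(400,400))]))
fitall(("wrist","scene","top"),(.600,-.213,np.radians(168)),.018,(.6,-.213),.1)
m=bot.camera_model("scene");print("expected cap top",w2px("scene",(.601,-.214,.268),m),[np.round(d["uv"],1) for d in bot.spot_point("scene","probe_cap")[:1]]);st()
E
```

```text
time_s: 32.2
tcp_pos: [0.6014, -0.2139, 0.3913]
wrist_force: [0.2, 1.0, -0.1]
time_s: 32.7
tcp_pos: [0.4491, -0.214, 0.393]
wrist_force: [0.1, -0.9, -0.5]
t 32.7 tcp [ 449.1 -214.   393. ] yaxis_deg -89.9 z [ 0.002  0.002 -1.   ] F [ 0.1 -0.9 -0.5] op -0.3 j [-0.61 -0.14  1.6   0.    1.68  0.96]
wrist 0.7 [ 586.9 -211.1  165.4] 1203 1198
scene 0.96 [ 603.3 -210.8  169.6] 60 727
top 0.64 [ 602.4 -213.1  167.6] 153 506
expected cap top [186.8994945 170.8491456] [array([183.8, 173.1])]
t 33.15 tcp [ 452.  -213.8  390.9] yaxis_deg -89.8 z [ 0.001  0.004 -1.   ] F [0.4 0.4 0.1] op 0.1 j [-0.6  -0.14  1.6   0.    1.68  0.97]
```

View pics/z.png

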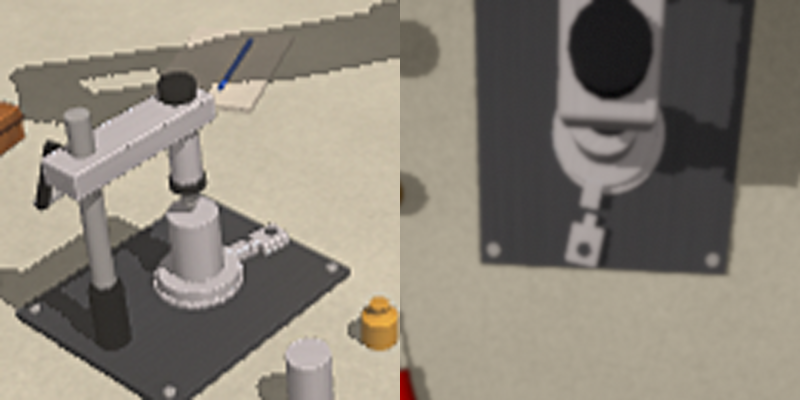

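The final views show the sample upright on the seat, its lug in line with the pointer (wrist crop 590,200 to 590,225), the tip on the sample and the robot clear. Handing in.

```bash
python3 -c "from h import *
print(bot.finish_job())"
```

```text
the job is handed in; nothing more can be done
None
```

I placed the sample on the seat with its lug at the pointer, pressed the probe down onto it, and handed the job in at about 33 s. No verdict is reported.

**How it was done:** The moves can't tilt the tool, so I couldn't reach under the bracket. I set the sample down leaning on the seat's edge and pushed it by its flange to the centre. My first push touched high on the neck with about 12 N, so I backed off straight away. After that I pressed the cap down to 268 mm above the table and retreated.

**Last checks:**
- **Position:** A close view before pressing had the sample within about 2 mm of the seat's centre. After pressing, the scene and top cameras put it at (603,-211) and (602,-213) mm, against (601,-214) for the seat.
- **Lug direction:** It read 166.5–167° before pressing and 168–170° after, against about 167.4° for the pointer. All are inside the 0.1 rad limit.
- **Probe:** The spring is pressed in about 4 mm by cap height, and the roughly 3 N rise in force agrees.
- **Upright and clear:** The final picture shows the sample upright with the tip on it and the robot clear.

**What disagreed:** The last wrist-camera fit gave (587,-211) mm. I discounted it because the bracket hides most of the sample from there. The scene camera saw the cap about 2 pixels lower than expected, which is within the detection noise. I did not measure the bystanders again. I saw no contact with any of them, and those in view did not look moved.

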